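# Turn the keyed lid to its pin and press the storage tub shut

### The arm

A 6-joint arm with a two-finger parallel gripper is mounted at the origin on a cart in front of the work surface, level with it; the furniture and walls round the work are solid. World frame = base frame: x ahead of the robot, y to its left, z up, the work surface at z = 0. Lengths are in mm, angles in rad, forces in N, time in s.
With the tool pointing down it reaches from about 300 to 875 mm from the base axis. Payload 6.4 kg.
Tool frame: the origin (TCP) lies midway between the tips of the shut fingers; the grasp point (between the pads) lies 19 mm behind it; z points along the fingers, y is the line along which they close (so a half turn about z gives the same grasp; the last joint's range is limited). The gripper opens to 85 mm and grips with 20 to 120 N. Pads are 22 mm wide; open, the fingers measure 114 mm over their backs; the gripper's body (76 mm by 85 mm) begins 54 mm behind the grasp point. The pads swing forward as they close: fully open they stand 13 mm farther back than shut.
Start: joints at [-1.426, 0.181, 1.607, -0, 1.354, -0.206], TCP at [197.615, -539.99, 207.888] pointing down, gripper open.
Joint ranges: [-2.99, 2.99], [-0.89, 2.07], [0.3, 2.58], [-1.14, 4.28], [0, 2.63], [-3.12, 3.12]. Speed limits (rad/s): [2.57, 2.57, 3.01, 3.14, 3.14, 3.14].

### API

Orientations are given as a unit quaternion [x, y, z, w].
In Python, from station import env gives the robot as it stands.
- The arm moves only by the tool move_arm, never from a script. Its argument "steps" is a list of rows, each an object with "linear": the shift along the tool's x, y, z in units of 20 cm (1.0 is 20 cm), a list of three; "delta_rot": the turn, a rotation vector about the tool's x, y, z in units of 45 degrees (1.0 is 45 degrees), a list of three. A call has 1 to 12 rows; each row is the pose to reach, as a shift and turn from the pose commanded when the call began, along the tool's axes at that moment; what a row does not reach only later rows make up. A row lasts 1/12 s, in which the tool goes at most 41.7 mm and 7.16 degrees, less where a joint would pass 70% of its speed; a pose out of reach is approached as far as the arm can. A call with a number of a shift or a turn outside -1 to 1 is refused whole. A call with a gripper value outside its range is refused whole. "hand" is the opening, from -1 (shut) to 1 (fully open), set as the call begins (left out, the last holds). The fingers move at their own pace and stop on an object; the grip force is fixed at half the most. Time passes only in rows, so rows that repeat a pose let the fingers close. It gives the time, the measured TCP pose, the force, the opening and the grip force at its end, in the units of the state.
- env.sense(): the state, without advancing time (a new reading comes with each control period).
- env.camera(name): name is "side" or "top" or "wrist"; returns a dict with "pixels" (420x560x3 uint8, red, green, blue), "mtx" (3x3 intrinsics, pixels), "world_to_cam" (4x4, takes a point from world to camera coordinates). Camera axes: x right, y down, z forward; pixel columns grow to the right and rows downward; lengths in mm; the calibration is good to about 2 mm. The wrist camera is an equidistant fisheye: a pixel r from the principal point sees the ray r / f radians off the axis. A picture is of the moment at which its call begins. There is no depth.
- env.job_done(): hands the job in; it is judged then, once.
Trained networks look in a picture, given as the dict that the camera call returned (one of the last four; its "shot" number tells which), for a name from the list of things; names that differ only in an ending like _2 or _b are one class to them, and where a whole thing is asked for, a point or a joint stands for the part that bears it (a point fixed in the world has none). Each returns a list of dicts, best first, with "conf" (0 to 1); they miss things now and then, are a little off and sometimes report something else, mostly with a low value. They report only what shows in the picture. A call takes as long as a camera call.
- env.look_for(query, picture): "extent" ([left, top, right, bottom] in pixels, round what is visible of it).
- env.trace(query, picture): "mask" (420x560 bool, what is visible of it) and "extent" ([left, top, right, bottom] in pixels, round what is visible of it).
- env.landmark_of(query, picture): "at" ([column, row] in pixels: a listed point, or the origin of a listed thing).
The state is a dict: "t": time; "qpos": joint angles; "qd": joint speeds; "effort": joint torques, N m; "tool_pos": TCP position; "tool_rot": TCP orientation; "wrist_force": force on the tool from outside, world axes, zero at the start; "torque": the same for the moment, N m; "width": finger opening in mm; "grasp_force": force on a finger pad.
Only numpy, scipy, OpenCV 4.12 (cv2) and the standard library are available. Lean on these libraries where they do the work, as an engineer would, in place of code of your own. Each camera call takes 0.05 s, during which the arm holds its last target. There are 200 camera calls.

### The job

Close the steel storage tub: its wooden lid is set on but not yet down. Turn the lid (the round well in its top takes a fingertip) until the notch in the lid's edge stands over the small pin on the tub's rim, then press the lid down until it is fully home. Do not lift the lid, leave the jars around the tub where they stand, and come away clear of everything at the end.

Things in the scene. Friction and masses are not known exactly. Their poses are not given: they have to be found in the camera images.
- tub: round steel tub, 188 mm across and 62 mm high, fixed on the worktop; origin at the centre of its underside, z up along the axis of tub and lid; its x axis points from the axis to the pin
- pin (a point): the pin: a dark steel rod 9 mm thick lying radially across the tub's rim, fixed by a small block on the tub's outside. This point is on the rod's axis, 90 mm from the tub's axis, 66.5 mm above the worktop (rod top 71 mm). Its inner end is 86.5 mm from the tub's axis, under the lid; its outer end sticks out 20 mm past the lid's edge, where it can be seen from above
- notch (a point): middle of the notch in the lid's edge, at the level of the plate's underside, 90 mm from the axis. The notch is open to the outside, goes through the 12 mm plate, runs inward to 83 mm from the axis and is 18 to 20 mm wide (4.5 mm play either side of the pin)
- finger_well (a point): centre of the floor of the finger well: a round recess 50 mm across and 12 mm deep, open at the top, 50 mm from the lid's axis and straight across the axis from the notch. Its floor is level with the plate's underside: 73 mm above the worktop with the lid up, 63 mm with it home
- lid (a joint): turn of the lid about the tub's axis in rad, counterclockwise from above positive, without stop: 0 (or a full turn, 6.283) has the notch at the pin. The lid (light wood, 192 mm across, 12 mm thick, plug below; flat top 85 mm above the worktop when up) turns either way against a friction of 0.06 N m (about 1.2 N at the finger well) and stays where it is left
- lid_seat (a joint): how far the lid has been pressed down in m: 0 at the start (plate underside 11 mm above the tub's rim, 2 mm above the pin), 0.010 fully home; negative when lifted. Stiff seal: a push of 5 to 7 N on the lid moves it and it stays where it is left; it hardly tilts. Off the notch the plate comes to rest on the pin after about 0.002
- peppercorns: small jar with a dark red lid, 46 mm across, 99 mm high, loose bystander; origin at the centre of its underside
- salt_flakes: squat jar with a white lid, 65 mm across, 59 mm high, loose bystander; origin at the centre of its underside
- ghee_jar: small jar with a yellow-brown lid, 59 mm across, 87 mm high, loose bystander; origin at the centre of its underside

How it is judged (in metres and radians):
At the end, for the whole second after the job is handed in: The lid is pressed down at least 8 of its 10 mm on both sides (notch and finger well less than 65.5 mm above the worktop), with the notch within 7 mm of the pin, and is at rest (value of joint lid_seat above 0.008 m and horizontal distance between notch and pin below 0.007 m and height (world z) of each of notch, finger_well below 0.0655 m and velocity of joint lid between -0.05 and 0.05 rad/s); the robot touches nothing.
It fails at once if the lid is lifted by more than 4 mm (value of joint lid_seat below -0.004 m).
It fails at once if a bystander jar is lifted, or shifted by more than 20 mm (distance of any of peppercorns, salt_flakes, ghee_jar from where it was at the start of the episode above 0.02 m).
It fails at once if a bystander jar is tipped over (angle between any of peppercorns, salt_flakes, ghee_jar's own z axis and vertical above 0.5 rad).
It also fails if it takes over 48 s, if anything falls off the work surface, if the arm or the gripper's body presses on something with over 40 N, if the wrist force passes 120 N, or if a joint passes its speed limit or range.

## Working session

There is one attempt and no reset: what is moved stays moved. The work goes in short steps, Python scripts to look and compute and a tool call to move; the robot and the scene stay as the last step left them, time stands still between calls to the robot, and variables do not carry over. Pictures are saved under pics/ and viewed, at most 12 in all, crops included, and the job is handed in when it is done.

Besides the shell and the picture viewer there is one more tool, called in YAML: its name, and indented under it one key for each argument. move_arm: Moves the arm, as the interface text tells. Shifts and turns lie within -1 to 1; 1 stands for 20 cm of shift or 45 degrees of turn. Its arguments: {"type":"object","properties":{"steps":{"type":"array"},"hand":{"type":"number"}},"required":["steps"]}

```bash
mkdir -p pics; cat > h.py <<'E'
import numpy as np, cv2
from station import env
def ray(p,uv):
    W=np.array(p["world_to_cam"]);K=np.array(p["mtx"]);R=W[:3,:3]
    d=np.linalg.inv(K)@[uv[0],uv[1],1.];return -R.T@W[:3,3],R.T@d
def onz(p,uv,z):
    c,d=ray(p,uv);return (c+d*(z-c[2])/d[2])[:2]
def proj(p,X):
    W=np.array(p["world_to_cam"]);K=np.array(p["mtx"]);q=K@(W[:3,:3]@np.array(X,float)+W[:3,3]);return q[:2]/q[2]
E
python3 - <<'E'
from h import *
np.set_printoptions(precision=1,suppress=True)
s=env.sense();print(s["t"],s["tool_pos"],s["tool_rot"],s["width"])
im=[]
Z=dict(pin=66.5,notch=73,finger_well=73,tub=0,peppercorns=0,salt_flakes=0,ghee_jar=0)
for c in("top","side"):
    p=env.camera(c);im.append(p["pixels"][:,:,::-1]);cv2.imwrite(f"pics/{c}1.png",im[-1])
    for n,z in Z.items():
        try:
            for r in env.landmark_of(n,p)[:2]: print(c,n,round(r["conf"],2),np.array(r["at"]),onz(p,r["at"],z))
        except Exception as e: print(n,e)
    for r in env.look_for("lid",p)[:1]: print("lid",r)
E
```

```text
0.0 [ 197.5 -539.4  207. ] [ 1.   0.2  0.  -0. ] 85.66167847499017
top pin 0.93 [224.2 229.4] [437.3 190.9]
top notch 0.73 [240.3 176.4] [586.1 142.1]
top notch 0.16 [252.1 211.8] [484.3 110.7]
top finger_well 0.72 [256.7 227. ] [441.1  98.7]
top tub 0.66 [252.9 210.2] [496.3 113.2]
top peppercorns 0.56 [376.2 247.1] [ 377.4 -246.2]
top salt_flakes 0.71 [179. 236.] [425.9 332.9]
top ghee_jar 0.62 [387.7 202.7] [ 507.4 -286.1]
top ghee_jar 0.37 [252.7 210.6] [495.1 113.8]
lid {'extent': [216.0, 168.9, 283.9, 241.9], 'conf': 0.63}
side pin 0.77 [221.8 254.3] [447.1 182.7]
side notch 0.85 [211.6 201.7] [577.4 136.1]
side finger_well 0.95 [260.3 235.9] [440.3  94.3]
side tub 0.89 [241.7 242.9] [492.9 113.2]
side salt_flakes 0.75 [163.7 308.8] [436.1 330.4]
lid {'extent': [193.0, 187.7, 284.6, 259.8], 'conf': 0.92}
```

View pics/top1.png

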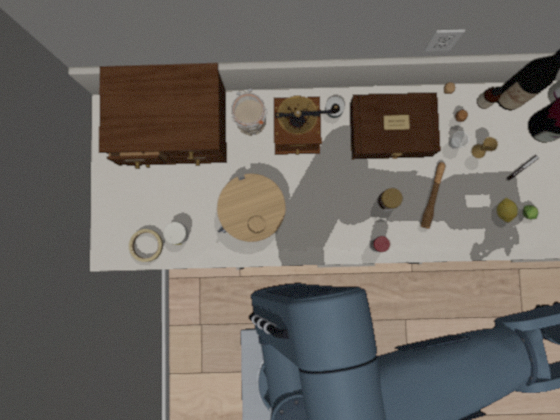

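View pics/side1.png

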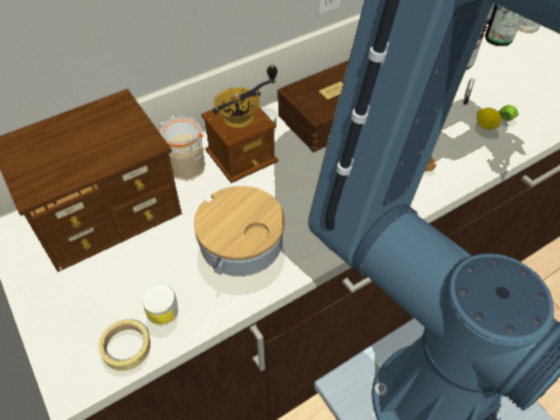

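```bash
cat >> h.py <<'E'
from scipy.spatial.transform import Rotation as Ro
def to(X,frm=None):
    s=env.sense();R=Ro.from_quat(s["tool_rot"]).as_matrix()
    return R.T@(np.array(X,float)-(s["tool_pos"] if frm is None else np.array(frm,float)))/200
E
python3 - <<'E'
from h import *
s=env.sense();print(s["tool_rot"],Ro.from_quat(s["tool_rot"]).as_matrix().round(3))
print(to([390,98,207.9],[197.6,-540,207.9]))
E
```

```text
[9.84655330e-01 1.74510405e-01 7.80868999e-08 7.27785424e-06] [[ 0.939  0.344  0.   ]
 [ 0.344 -0.939 -0.   ]
 [-0.     0.    -1.   ]]
[ 1.99969872e+00 -2.66509831e+00 -4.30417436e-05]
```

move_arm:
  hand: -1
  steps:
    - {"linear":[0.1,-0.15,0],"delta_rot":[0,0,0]}
    - {"linear":[0.25,-0.33,0],"delta_rot":[0,0,0]}
    - {"linear":[0.37,-0.5,0],"delta_rot":[0,0,0]}
    - {"linear":[0.5,-0.66,0],"delta_rot":[0,0,0]}
    - {"linear":[0.6,-0.8,0],"delta_rot":[0,0,0]}
    - {"linear":[0.667,-0.89,0],"delta_rot":[0,0,0]}

```text
t: 1.4
tool_pos: [262.3, -323.4, 207.6]
tool_rot: [0.985, 0.175, 0.0, -0.001]
wrist_force: [0.4, -0.4, 0.1]
width: 12.0
grasp_force: 0.0
```

move_arm:
  steps:
    - {"linear":[0.1,-0.15,0],"delta_rot":[0,0,0]}
    - {"linear":[0.25,-0.33,0],"delta_rot":[0,0,0]}
    - {"linear":[0.37,-0.5,0],"delta_rot":[0,0,0]}
    - {"linear":[0.5,-0.66,0],"delta_rot":[0,0,0]}
    - {"linear":[0.6,-0.8,0],"delta_rot":[0,0,0]}
    - {"linear":[0.667,-0.89,0],"delta_rot":[0,0,0]}

```text
t: 1.9
tool_pos: [326.1, -110.8, 208.1]
tool_rot: [0.985, 0.175, 0.001, -0.0]
wrist_force: [0.4, -0.9, -0.1]
width: 0.1
grasp_force: 0.0
```

move_arm:
  steps:
    - {"linear":[0.1,-0.15,0],"delta_rot":[0,0,0]}
    - {"linear":[0.25,-0.33,0],"delta_rot":[0,0,0]}
    - {"linear":[0.37,-0.5,0],"delta_rot":[0,0,0]}
    - {"linear":[0.5,-0.66,0],"delta_rot":[0,0,0]}
    - {"linear":[0.6,-0.8,0],"delta_rot":[0,0,0]}
    - {"linear":[0.667,-0.89,0],"delta_rot":[0,0,0]}
    - {"linear":[0.667,-0.89,0],"delta_rot":[0,0,0]}
    - {"linear":[0.667,-0.89,0],"delta_rot":[0,0,0]}

```text
t: 2.57
tool_pos: [389.8, 100.0, 207.8]
tool_rot: [0.984, 0.176, -0.0, 0.0]
wrist_force: [-0.5, -0.4, 0.1]
width: -0.2
grasp_force: 0.0
```

```bash
cat >> h.py <<'E'
def wray(p,uv):
    W=np.array(p["world_to_cam"]);K=np.array(p["mtx"]);R=W[:3,:3]
    a=np.array([(uv[0]-K[0,2])/K[0,0],(uv[1]-K[1,2])/K[1,1]]);r=np.hypot(*a)
    d=np.array([*(a/r*np.sin(r)),np.cos(r)]);return -R.T@W[:3,3],R.T@d
def wonz(p,uv,z):
    c,d=wray(p,uv);return (c+d*(z-c[2])/d[2])[:2]
E
python3 - <<'E'
from h import *
np.set_printoptions(precision=1,suppress=True)
p=env.camera("wrist");cv2.imwrite("pics/w1.png",p["pixels"][:,:,::-1])
for n,z in dict(pin=66.5,notch=73,finger_well=73).items():
    for r in env.landmark_of(n,p)[:2]: print(n,round(r["conf"],2),np.array(r["at"]),wonz(p,r["at"],z))
for n,z in (("lid",85),("tub",0)):
  for r in env.trace(n,p)[:1]:
    print(n,r["conf"],r["extent"])
    c=max(cv2.findContours(r["mask"].astype(np.uint8),0,1)[0],key=len)[:,0]
    q=np.array([wonz(p,u,z) for u in c],np.float32); print(cv2.minEnclosingCircle(q),cv2.fitEllipse(cv2.convexHull(q)))
E
```

```text
pin 0.59 [206.3  96.8] [446.5 193.2]
finger_well 0.8 [298.  129.2] [446.8 101.5]
lid 0.83 [194.0, 0.3, 409.2, 179.6]
((496.4727478027344, 115.30134582519531), 96.56807708740234) ((496.3752746582031, 115.42559051513672), (191.5602569580078, 192.28041076660156), 102.6861572265625)
tub 0.93 [183.2, 0.0, 407.9, 181.3]
((497.05389404296875, 118.74669647216797), 134.2463836669922) ((499.77264404296875, 113.26248168945312), (239.3118133544922, 259.9548645019531), 23.866344451904297)
```

View pics/w1.png

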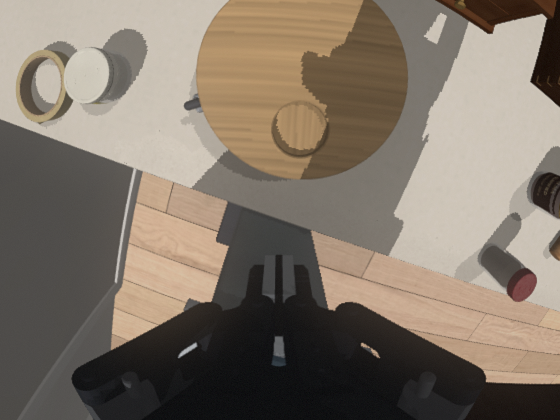

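move_arm:
  steps:
    - {"linear":[0.15,0.045,0.1],"delta_rot":[0,0,0]}
    - {"linear":[0.277,0.087,0.25],"delta_rot":[0,0,0]}
    - {"linear":[0.277,0.087,0.4],"delta_rot":[0,0,0]}
    - {"linear":[0.277,0.087,0.5],"delta_rot":[0,0,0]}
    - {"linear":[0.277,0.087,0.55],"delta_rot":[0,0,0]}
    - {"linear":[0.277,0.087,0.58],"delta_rot":[0,0,0]}
    - {"linear":[0.277,0.087,0.58],"delta_rot":[0,0,0]}

```text
t: 3.45
tool_pos: [447.5, 101.2, 91.4]
tool_rot: [0.985, 0.174, -0.001, -0.0]
wrist_force: [-0.1, -0.2, 0.6]
width: 0.1
grasp_force: 0.0
```

```bash
python3 - <<'E'
from h import *
np.set_printoptions(precision=1,suppress=True)
s=env.sense();print(s["tool_pos"],s["wrist_force"])
p=env.camera("wrist");cv2.imwrite("pics/w2.png",p["pixels"][:,:,::-1])
for n,z in dict(pin=66.5,notch=73,finger_well=73).items():
    for r in env.landmark_of(n,p)[:2]: print(n,round(r["conf"],2),np.array(r["at"]),wonz(p,r["at"],z))
E
```

```text
[447.5 101.2  91.4] [-0.1 -0.2  0.6]
pin 0.7 [145.6 189.5] [444.9 191.5]
finger_well 0.56 [277.5 236.8] [446.7 101.3]
finger_well 0.53 [509.5 325.7] [ 429.  -133.7]
```

View pics/w2.png

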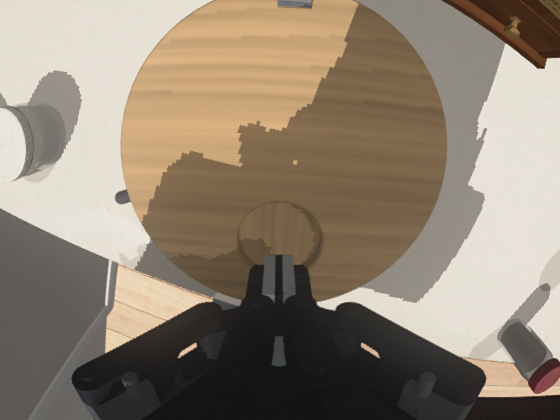

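```bash
cat >> h.py <<'E'
C=np.array([496.4,115.4]); T=np.array([[.939,.344],[.344,-.939]])
def arc(a0,a1,n,r=50.,start=None):
    f=lambda a:C+r*np.array([np.cos(np.radians(a)),np.sin(np.radians(a))])
    s=f(a0) if start is None else np.array(start)
    return [(T.T@(f(a0+(a1-a0)*(i+1)/n)-s)/200).round(3).tolist() for i in range(n)]
E
python3 - <<'E'
from h import *
import json
st=np.array([447.5,101.6])
for a in (195.7,231.7,267.7):
    q=arc(a,a+36,9,start=st);print(q);st=st+T@np.array(q[-1])*200
print(st)
E
```

```text
[[0.003, 0.017], [0.004, 0.035], [0.005, 0.052], [0.008, 0.07], [0.013, 0.086], [0.018, 0.103], [0.024, 0.119], [0.032, 0.135], [0.04, 0.15]]
[[0.01, 0.015], [0.021, 0.029], [0.032, 0.042], [0.045, 0.054], [0.058, 0.065], [0.072, 0.076], [0.087, 0.085], [0.102, 0.093], [0.118, 0.1]]
[[0.016, 0.007], [0.033, 0.011], [0.05, 0.015], [0.067, 0.018], [0.085, 0.019], [0.102, 0.019], [0.12, 0.018], [0.137, 0.016], [0.154, 0.012]]
[524.1192  73.862 ]
```

move_arm:
  steps:
    - {"linear":[0,0,0.03],"delta_rot":[0,0,0]}
    - {"linear":[0,0,0.06],"delta_rot":[0,0,0]}
    - {"linear":[0,0,0.06],"delta_rot":[0,0,0]}

```text
t: 3.9
tool_pos: [447.2, 101.8, 79.0]
tool_rot: [0.985, 0.175, -0.001, -0.0]
wrist_force: [-0.2, 1.1, 0.1]
width: 0.2
grasp_force: 0.0
```

In the well at z = 79, 6 mm above the floor. Sweep.

move_arm:
  steps:
    - {"linear":[0.003,0.017,0],"delta_rot":[0,0,0]}
    - {"linear":[0.004,0.035,0],"delta_rot":[0,0,0]}
    - {"linear":[0.005,0.052,0],"delta_rot":[0,0,0]}
    - {"linear":[0.008,0.07,0],"delta_rot":[0,0,0]}
    - {"linear":[0.013,0.086,0],"delta_rot":[0,0,0]}
    - {"linear":[0.018,0.103,0],"delta_rot":[0,0,0]}
    - {"linear":[0.024,0.119,0],"delta_rot":[0,0,0]}
    - {"linear":[0.032,0.135,0],"delta_rot":[0,0,0]}
    - {"linear":[0.04,0.15,0],"delta_rot":[0,0,0]}

```text
t: 4.65
tool_pos: [466.1, 76.0, 79.9]
tool_rot: [0.985, 0.174, 0.0, 0.0]
wrist_force: [-0.9, 0.4, 1.2]
width: 0.5
grasp_force: 0.0
```

move_arm:
  steps:
    - {"linear":[0.01,0.015,0],"delta_rot":[0,0,0]}
    - {"linear":[0.021,0.029,0],"delta_rot":[0,0,0]}
    - {"linear":[0.032,0.042,0],"delta_rot":[0,0,0]}
    - {"linear":[0.045,0.054,0],"delta_rot":[0,0,0]}
    - {"linear":[0.058,0.065,0],"delta_rot":[0,0,0]}
    - {"linear":[0.072,0.076,0],"delta_rot":[0,0,0]}
    - {"linear":[0.087,0.085,0],"delta_rot":[0,0,0]}
    - {"linear":[0.102,0.093,0],"delta_rot":[0,0,0]}
    - {"linear":[0.118,0.1,0],"delta_rot":[0,0,0]}

```text
t: 5.4
tool_pos: [495.1, 65.6, 79.9]
tool_rot: [0.985, 0.175, -0.0, -0.0]
wrist_force: [0.6, 0.0, -0.3]
width: 0.1
grasp_force: 0.0
```

move_arm:
  steps:
    - {"linear":[0.016,0.007,0],"delta_rot":[0,0,0]}
    - {"linear":[0.033,0.011,0],"delta_rot":[0,0,0]}
    - {"linear":[0.05,0.015,0],"delta_rot":[0,0,0]}
    - {"linear":[0.067,0.018,0],"delta_rot":[0,0,0]}
    - {"linear":[0.085,0.019,0],"delta_rot":[0,0,0]}
    - {"linear":[0.102,0.019,0],"delta_rot":[0,0,0]}
    - {"linear":[0.12,0.018,0],"delta_rot":[0,0,0]}
    - {"linear":[0.137,0.016,0],"delta_rot":[0,0,0]}
    - {"linear":[0.154,0.012,0],"delta_rot":[0,0,0]}
    - {"linear":[0.154,0.012,0],"delta_rot":[0,0,0]}

```text
t: 6.23
tool_pos: [525.2, 74.3, 80.0]
tool_rot: [0.985, 0.175, 0.0, 0.0]
wrist_force: [-0.1, 0.5, 0.2]
width: -0.1
grasp_force: 0.0
```

```bash
python3 - <<'E'
from h import *
np.set_printoptions(precision=1,suppress=True)
s=env.sense();print(s["t"],s["tool_pos"],s["wrist_force"])
for c in ("wrist","top","side"):
  p=env.camera(c);im=p["pixels"][:,:,::-1]
  cv2.imwrite(f"pics/{c}3.png",im)
  for n,z in dict(pin=66.5,notch=73,finger_well=73).items():
    for r in env.landmark_of(n,p)[:2]:
      x=(wonz if c=="wrist" else onz)(p,r["at"],z);d=x-C;print(c,n,round(r["conf"],2),np.array(r["at"]),x,np.hypot(*d),np.degrees(np.arctan2(d[1],d[0])))
E
```

```text
6.2333 [525.2  74.3  80. ] [-0.1  0.5  0.2]
wrist pin 0.78 [ 90.9 277.7] [445.1 191.8] 92.03468804357738 123.91187361617224
wrist notch 0.68 [199.8 107.6] [585.2 140.7] 92.34393850536186 15.928322909745663
top pin 0.95 [224.1 229.1] [438.2 191.1] 95.52711030540061 127.55715962291318
top finger_well 0.87 [254.4 226.5] [442.7 105.1] 54.675907242479354 -169.13746263873878
side pin 0.96 [221.3 255.7] [444.7 185.3] 86.9363667688898 126.52153507748396
side notch 0.6 [210.2 199.3] [585.2 135.5] 91.00653761310792 12.72984540459403
side finger_well 0.69 [259.2 236.1] [441.1  96.5] 58.4467279482835 -161.18354639620156
```

View pics/wrist3.png

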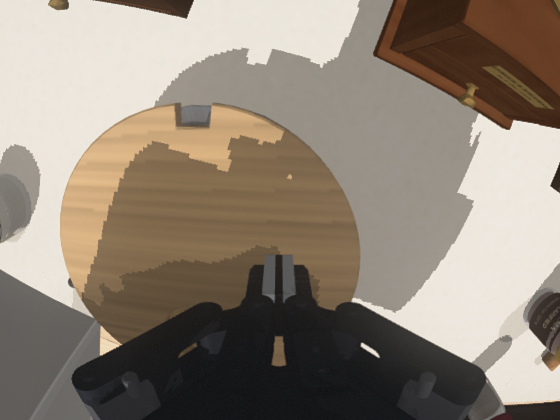

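```bash
python3 - <<'E'
import cv2
im=cv2.imread("pics/side3.png")[120:300,150:390];cv2.imwrite("pics/c3.png",cv2.resize(im,None,fx=3.3,fy=3.3,interpolation=2))
E
```

```text
(no output)
```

View pics/c3.png

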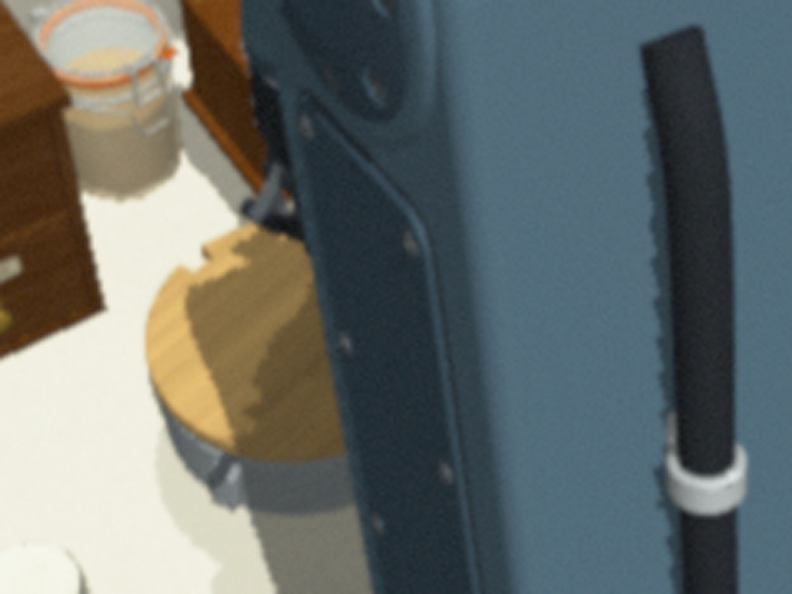

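```bash
python3 - <<'E'
from h import *
np.set_printoptions(precision=1,suppress=True)
p=env.camera("wrist");s=env.sense();W=np.array(p["world_to_cam"]);K=np.array(p["mtx"])
print(s["tool_pos"],s["width"],s["wrist_force"],s["torque"],s["effort"]);print("cam",-W[:3,:3].T@W[:3,3], W[2,:3])
def wp(X):
    c=W[:3,:3]@X+W[:3,3];r=np.arctan2(np.hypot(c[0],c[1]),c[2]);a=c[:2]/np.hypot(c[0],c[1])*r;return K[:2,:2]@a+K[:2,2]
for dz in(-10,0,6,10,19):
  for dx in (-11,0,11): print(dz,dx,wp(s["tool_pos"]+np.array([.939*dx,.344*dx,dz])))
for a in(0,90,180,270): print("well",wp(np.array([448.3+25*np.cos(np.radians(a)),101.9+25*np.sin(np.radians(a)),85])))
im=p["pixels"][200:350,200:380,::-1];cv2.imwrite("pics/c4.png",cv2.resize(im,None,fx=4,fy=4,interpolation=2))
E
```

```text
[524.5  73.9  79.9] 0.03884820058627299 [-0.9 -0.3 -0.8] [ 0.  0. -0.] [ -0.  -42.2 -30.1  -0.    0.   -0. ]
cam [603.4 102.6 245.9] [-0.3 -0.1 -0.9]
-10 -11 [277.9 257.8]
-10 0 [277.9 241.6]
-10 11 [277.9 224.7]
0 -11 [277.9 265.8]
0 0 [277.9 249.1]
0 11 [277.9 231.5]
6 -11 [277.9 271. ]
6 0 [277.8 254. ]
6 11 [277.8 236. ]
10 -11 [277.8 274.7]
10 0 [277.8 257.4]
10 11 [277.8 239.1]
19 -11 [277.8 283.4]
19 0 [277.8 265.6]
19 11 [277.8 246.7]
well [207.2 306.7]
well [163.3 321.6]
well [191.6 357. ]
well [234.5 344.8]
```

View pics/c4.png

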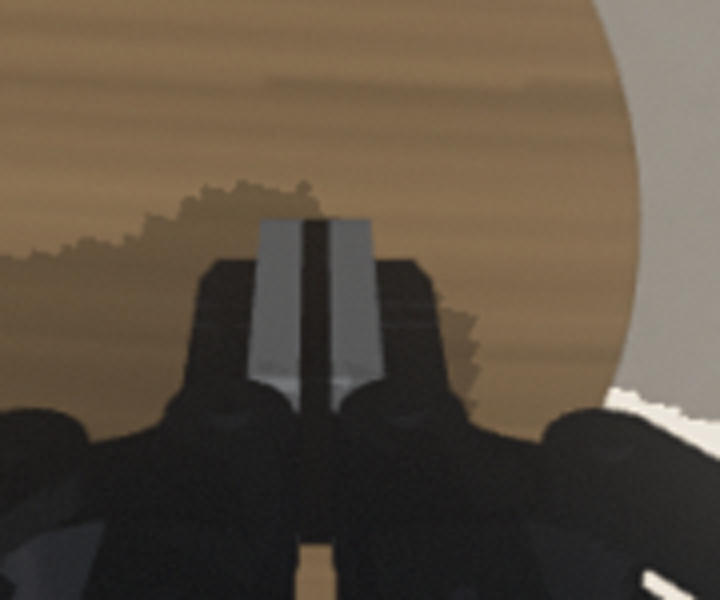

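move_arm:
  steps:
    - {"linear":[0,0,-0.15],"delta_rot":[0,0,0]}
    - {"linear":[-0.15,0.17,-0.2],"delta_rot":[0,0,0]}
    - {"linear":[-0.3,0.33,-0.2],"delta_rot":[0,0,0]}
    - {"linear":[-0.45,0.5,-0.2],"delta_rot":[0,0,0]}
    - {"linear":[-0.584,0.66,-0.1],"delta_rot":[0,0,0]}
    - {"linear":[-0.584,0.66,0.1],"delta_rot":[0,0,0]}
    - {"linear":[-0.584,0.66,0.25],"delta_rot":[0,0,0]}
    - {"linear":[-0.584,0.66,0.3],"delta_rot":[0,0,0]}
    - {"linear":[-0.584,0.66,0.3],"delta_rot":[0,0,0]}

```text
t: 7.63
tool_pos: [457.4, -89.1, 17.3]
tool_rot: [0.985, 0.174, -0.003, -0.002]
wrist_force: [-0.4, 1.4, 0.1]
width: 0.1
grasp_force: 0.0
```

move_arm:
  steps:
    - {"linear":[0,0,0.02],"delta_rot":[0,0,0]}
    - {"linear":[0,0,0.04],"delta_rot":[0,0,0]}
    - {"linear":[0,0,0.05],"delta_rot":[0,0,0]}
    - {"linear":[0,0,0.055],"delta_rot":[0,0,0]}
    - {"linear":[0,0,0.055],"delta_rot":[0,0,0]}

```text
t: 8.05
tool_pos: [461.0, -90.0, 9.6]
tool_rot: [0.985, 0.175, 0.001, 0.0]
wrist_force: [0.3, -0.2, -0.6]
width: -0.3
grasp_force: 0.0
```

```bash
python3 - <<'E'
from h import *
s=env.sense();print(s["t"],s["tool_pos"],s["wrist_force"])
p=env.camera("side");im=p["pixels"][:,:,::-1];u=proj(p,s["tool_pos"]);print(u)
a=cv2.imread("pics/w1.png")
print(proj(p,[*s["tool_pos"][:2],0]))
p=env.camera("wrist");cv2.imwrite("pics/c5.png",np.hstack([im,p["pixels"][:,:,::-1]])[100:, 150:950])
for n,z in dict(pin=66.5,notch=73,finger_well=73).items():
    for r in env.landmark_of(n,p)[:2]:
      x=wonz(p,r["at"],z);print(n,r["conf"],x)
E
```

```text
8.05 [460.95204021 -90.02788862   9.60342361] [ 0.26324916 -0.1827855  -0.58811122]
[324.61547167 211.25318982]
[324.35240314 213.8473241 ]
```

View pics/c5.png

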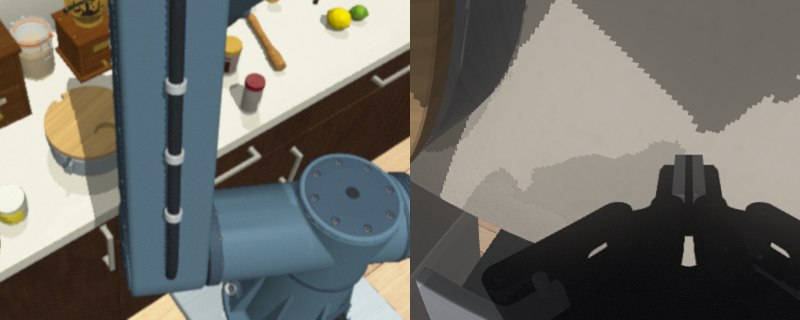

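move_arm:
  steps:
    - {"linear":[0,0,0.015],"delta_rot":[0,0,0]}
    - {"linear":[0,0,0.03],"delta_rot":[0,0,0]}
    - {"linear":[0,0,0.035],"delta_rot":[0,0,0]}
    - {"linear":[0,0,0.035],"delta_rot":[0,0,0]}

```text
t: 8.63
tool_pos: [459.8, -90.0, 1.4]
tool_rot: [0.985, 0.174, -0.0, -0.0]
wrist_force: [0.2, 1.3, 0.2]
width: 0.0
grasp_force: 0.0
```

move_arm:
  steps:
    - {"linear":[0,0,0.01],"delta_rot":[0,0,0]}
    - {"linear":[0,0,0.015],"delta_rot":[0,0,0]}
    - {"linear":[0,0,0.015],"delta_rot":[0,0,0]}

```text
t: 8.88
tool_pos: [460.0, -90.1, -1.4]
tool_rot: [0.985, 0.174, -0.0, -0.0]
wrist_force: [-0.7, -0.7, -0.1]
width: 0.4
grasp_force: 0.0
```

move_arm:
  steps:
    - {"linear":[0,0,0.01],"delta_rot":[0,0,0]}
    - {"linear":[0,0,0.01],"delta_rot":[0,0,0]}

```text
t: 9.05
tool_pos: [460.1, -90.1, -3.4]
tool_rot: [0.985, 0.174, -0.0, -0.0]
wrist_force: [-0.1, 0.7, 0.9]
width: -0.1
grasp_force: 0.0
```

move_arm:
  steps:
    - {"linear":[0,0,0.01],"delta_rot":[0,0,0]}
    - {"linear":[0,0,0.01],"delta_rot":[0,0,0]}

```text
t: 9.22
tool_pos: [460.0, -90.1, -5.4]
tool_rot: [0.985, 0.175, -0.0, -0.0]
wrist_force: [-0.5, -0.0, -0.5]
width: -0.4
grasp_force: 0.0
```

move_arm:
  steps:
    - {"linear":[0,0,0.01],"delta_rot":[0,0,0]}
    - {"linear":[0,0,0.01],"delta_rot":[0,0,0]}

```text
t: 9.38
tool_pos: [460.0, -90.1, -7.4]
tool_rot: [0.985, 0.174, -0.0, -0.0]
wrist_force: [0.4, 0.5, 0.8]
width: -0.1
grasp_force: 0.0
```

move_arm:
  steps:
    - {"linear":[0,0,0.01],"delta_rot":[0,0,0]}
    - {"linear":[0,0,0.01],"delta_rot":[0,0,0]}

```text
t: 9.55
tool_pos: [460.0, -90.1, -9.4]
tool_rot: [0.985, 0.175, -0.0, -0.0]
wrist_force: [-1.2, 0.5, 0.1]
width: -0.3
grasp_force: 0.0
```

move_arm:
  steps:
    - {"linear":[0,0,0.01],"delta_rot":[0,0,0]}
    - {"linear":[0,0,0.01],"delta_rot":[0,0,0]}

```text
t: 9.72
tool_pos: [460.0, -90.1, -11.4]
tool_rot: [0.985, 0.174, -0.0, -0.0]
wrist_force: [-0.9, 0.5, -0.8]
width: 0.1
grasp_force: 0.0
```

move_arm:
  steps:
    - {"linear":[0,0,0.01],"delta_rot":[0,0,0]}
    - {"linear":[0,0,0.01],"delta_rot":[0,0,0]}

```text
t: 9.88
tool_pos: [460.0, -90.0, -13.4]
tool_rot: [0.985, 0.175, -0.0, -0.0]
wrist_force: [-0.6, -0.3, -0.5]
width: 0.0
grasp_force: 0.0
```

move_arm:
  steps:
    - {"linear":[0,0,0.01],"delta_rot":[0,0,0]}
    - {"linear":[0,0,0.01],"delta_rot":[0,0,0]}

```text
t: 10.05
tool_pos: [460.0, -90.0, -15.4]
tool_rot: [0.985, 0.175, -0.0, -0.0]
wrist_force: [0.5, -0.3, -1.2]
width: 0.2
grasp_force: 0.0
```

move_arm:
  steps:
    - {"linear":[0,0,0.01],"delta_rot":[0,0,0]}
    - {"linear":[0,0,0.01],"delta_rot":[0,0,0]}

```text
t: 10.22
tool_pos: [460.0, -90.1, -17.4]
tool_rot: [0.985, 0.175, -0.0, -0.0]
wrist_force: [0.8, 0.1, -0.3]
width: -0.1
grasp_force: 0.0
```

move_arm:
  steps:
    - {"linear":[0,0,0.01],"delta_rot":[0,0,0]}
    - {"linear":[0,0,0.01],"delta_rot":[0,0,0]}

```text
t: 10.38
tool_pos: [460.1, -90.1, -19.4]
tool_rot: [0.985, 0.174, -0.0, -0.0]
wrist_force: [-0.7, -1.3, -0.9]
width: 0.3
grasp_force: 0.0
```

move_arm:
  steps:
    - {"linear":[0,0,0.01],"delta_rot":[0,0,0]}
    - {"linear":[0,0,0.01],"delta_rot":[0,0,0]}

```text
t: 10.55
tool_pos: [460.0, -90.1, -21.4]
tool_rot: [0.985, 0.174, -0.0, -0.0]
wrist_force: [-0.7, -0.9, -0.6]
width: -0.1
grasp_force: 0.0
```

move_arm:
  steps:
    - {"linear":[0,0,0.01],"delta_rot":[0,0,0]}
    - {"linear":[0,0,0.01],"delta_rot":[0,0,0]}

```text
t: 10.72
tool_pos: [460.3, -90.2, -23.3]
tool_rot: [0.985, 0.174, 0.0, 0.0]
wrist_force: [0.1, -0.2, -0.7]
width: 0.3
grasp_force: 0.0
```

```bash
python3 - <<'E'
from h import *
s=env.sense();print(s["t"],s["tool_pos"],s["wrist_force"])
p=env.camera("wrist");cv2.imwrite("pics/c6.png",cv2.resize(p["pixels"][180:330,180:380,::-1],None,fx=4,fy=4,interpolation=2))
E
```

```text
10.7167 [460.29675042 -90.17085756 -23.25368416] [ 0.11143039 -0.20511881 -0.71042445]
```

View pics/c6.png

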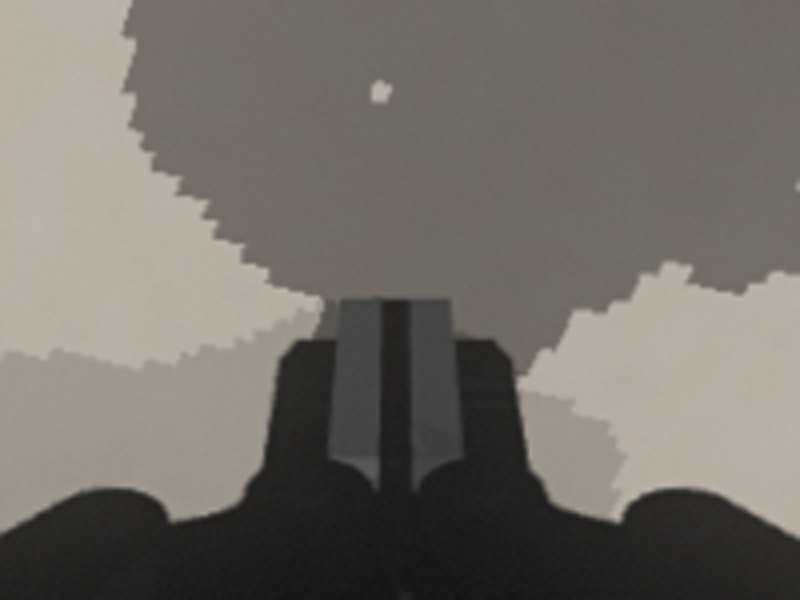

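move_arm:
  steps:
    - {"linear":[0,0,0.005],"delta_rot":[0,0,0]}
    - {"linear":[0,0,0.01],"delta_rot":[0,0,0]}
    - {"linear":[0,0,0.01],"delta_rot":[0,0,0]}

```text
t: 11.02
tool_pos: [460.3, -90.2, -23.4]
tool_rot: [0.985, 0.175, -0.0, -0.0]
wrist_force: [-8.4, 3.4, 24.3]
width: -0.4
grasp_force: 11.9
```

move_arm:
  steps:
    - {"linear":[0,0,0.005],"delta_rot":[0,0,0]}
    - {"linear":[0,0,0.005],"delta_rot":[0,0,0]}

```text
t: 11.18
tool_pos: [460.3, -90.2, -23.5]
tool_rot: [0.985, 0.175, -0.001, -0.0]
wrist_force: [-12.5, 4.4, 35.8]
width: 0.2
grasp_force: 18.3
```

move_arm:
  steps:
    - {"linear":[0,0,-0.2],"delta_rot":[0,0,0]}
    - {"linear":[0,0,-0.4],"delta_rot":[0,0,0]}
    - {"linear":[0,0,-0.6],"delta_rot":[0,0,0]}
    - {"linear":[0.05,-0.18,-0.64],"delta_rot":[0,0,0]}
    - {"linear":[0.11,-0.37,-0.64],"delta_rot":[0,0,0]}
    - {"linear":[0.165,-0.55,-0.64],"delta_rot":[0,0,0]}
    - {"linear":[0.22,-0.74,-0.64],"delta_rot":[0,0,0]}
    - {"linear":[0.275,-0.92,-0.64],"delta_rot":[0,0,0]}
    - {"linear":[0.275,-0.92,-0.6],"delta_rot":[0,0,0]}
    - {"linear":[0.275,-0.92,-0.55],"delta_rot":[0,0,0]}
    - {"linear":[0.275,-0.92,-0.5],"delta_rot":[0,0,0]}
    - {"linear":[0.275,-0.92,-0.5],"delta_rot":[0,0,0]}

```text
t: 12.18
tool_pos: [446.8, 100.6, 71.4]
tool_rot: [0.985, 0.174, -0.002, -0.0]
wrist_force: [-0.9, -0.7, 0.0]
width: -0.1
grasp_force: 0.0
```

move_arm:
  steps:
    - {"linear":[0,0,0.03],"delta_rot":[0,0,0]}
    - {"linear":[0,0,0.06],"delta_rot":[0,0,0]}
    - {"linear":[0,0,0.08],"delta_rot":[0,0,0]}
    - {"linear":[0,0,0.09],"delta_rot":[0,0,0]}
    - {"linear":[0,0,0.09],"delta_rot":[0,0,0]}

```text
t: 12.6
tool_pos: [448.3, 101.1, 55.3]
tool_rot: [0.985, 0.174, -0.001, -0.0]
wrist_force: [-0.4, 0.0, 0.1]
width: 0.2
grasp_force: 0.0
```

move_arm:
  steps:
    - {"linear":[0,0.017,0],"delta_rot":[0,0,0]}
    - {"linear":[0.001,0.035,0],"delta_rot":[0,0,0]}
    - {"linear":[0.003,0.052,0],"delta_rot":[0,0,0]}
    - {"linear":[0.006,0.07,0],"delta_rot":[0,0,0]}
    - {"linear":[0.01,0.086,0],"delta_rot":[0,0,0]}
    - {"linear":[0.015,0.103,0],"delta_rot":[0,0,0]}
    - {"linear":[0.021,0.119,0],"delta_rot":[0,0,0]}
    - {"linear":[0.028,0.135,0],"delta_rot":[0,0,0]}
    - {"linear":[0.036,0.15,0],"delta_rot":[0,0,0]}

```text
t: 13.35
tool_pos: [465.7, 75.7, 55.8]
tool_rot: [0.985, 0.175, -0.0, -0.0]
wrist_force: [-0.6, 1.7, -0.6]
width: -0.0
grasp_force: 0.9
```

move_arm:
  steps:
    - {"linear":[0.01,0.015,0],"delta_rot":[0,0,0]}
    - {"linear":[0.021,0.029,0],"delta_rot":[0,0,0]}
    - {"linear":[0.032,0.042,0],"delta_rot":[0,0,0]}
    - {"linear":[0.045,0.054,0],"delta_rot":[0,0,0]}
    - {"linear":[0.058,0.065,0],"delta_rot":[0,0,0]}
    - {"linear":[0.072,0.076,0],"delta_rot":[0,0,0]}
    - {"linear":[0.087,0.085,0],"delta_rot":[0,0,0]}
    - {"linear":[0.102,0.093,0],"delta_rot":[0,0,0]}
    - {"linear":[0.118,0.1,0],"delta_rot":[0,0,0]}

```text
t: 14.1
tool_pos: [493.6, 68.2, 55.5]
tool_rot: [0.985, 0.174, -0.001, -0.003]
wrist_force: [-5.5, 17.0, 3.7]
width: -0.4
grasp_force: 9.4
```

move_arm:
  steps:
    - {"linear":[0.016,0.007,0],"delta_rot":[0,0,0]}
    - {"linear":[0.033,0.011,0],"delta_rot":[0,0,0]}
    - {"linear":[0.05,0.015,0],"delta_rot":[0,0,0]}
    - {"linear":[0.067,0.018,0],"delta_rot":[0,0,0]}
    - {"linear":[0.085,0.019,0],"delta_rot":[0,0,0]}
    - {"linear":[0.102,0.019,0],"delta_rot":[0,0,0]}
    - {"linear":[0.12,0.018,0],"delta_rot":[0,0,0]}
    - {"linear":[0.137,0.016,0],"delta_rot":[0,0,0]}
    - {"linear":[0.154,0.012,0],"delta_rot":[0,0,0]}
    - {"linear":[0.154,0.012,0],"delta_rot":[0,0,0]}

```text
t: 14.93
tool_pos: [525.6, 73.4, 56.1]
tool_rot: [0.985, 0.175, 0.001, 0.0]
wrist_force: [-1.7, -0.8, -1.7]
width: -0.3
grasp_force: 0.5
```

```bash
cat >> h.py <<'E'
def look(tag):
  s=env.sense();print(s["t"],s["tool_pos"],s["wrist_force"])
  for c in ("wrist","top","side"):
    p=env.camera(c);cv2.imwrite(f"pics/{c}{tag}.png",p["pixels"][:,:,::-1])
    for n,z in dict(pin=66.5,notch=73,finger_well=73).items():
      for r in env.landmark_of(n,p)[:1]:
        x=(wonz if c=="wrist" else onz)(p,r["at"],z);d=x-C;print(c,n,round(r["conf"],2),np.array(r["at"]),x,np.hypot(*d),np.degrees(np.arctan2(d[1],d[0])))
E
python3 - <<'E'
from h import *
np.set_printoptions(precision=1,suppress=True)
look("5")
E
```

```text
14.9333 [525.6  73.4  56.1] [-1.7 -0.8 -1.7]
wrist pin 0.69 [ 77.6 295.6] [446.2 189. ] 89.09977108520177 124.32536685087649
wrist notch 0.69 [ 60.2 269.9] [467.4 199.6] 89.03372528012763 109.03637499388091
wrist finger_well 0.17 [ 76.6 295.5] [452.4 186.2] 83.30255920117871 121.8577298569358
top pin 0.56 [226.7 228. ] [441.1 183.7] 87.92946757918617 128.9908136916449
top notch 0.9 [220.2 219. ] [466.5 200.9] 90.54997834677545 109.2903490776368
top finger_well 0.88 [266.  200.5] [515.3  70.8] 48.41354357768619 -67.08111560675728
side pin 0.93 [218.6 255.1] [448.9 189.2] 87.75840203235938 122.74071396136834
side finger_well 0.75 [254.  208.4] [510.8  67.4] 50.11761943066374 -73.336076773792
```

move_arm:
  steps:
    - {"linear":[0.016,-0.005,0],"delta_rot":[0,0,0]}
    - {"linear":[0.031,-0.012,0],"delta_rot":[0,0,0]}
    - {"linear":[0.045,-0.019,0],"delta_rot":[0,0,0]}
    - {"linear":[0.057,-0.027,0],"delta_rot":[0,0,0]}
    - {"linear":[0.057,-0.027,0],"delta_rot":[0,0,0]}
    - {"linear":[0.057,-0.027,0],"delta_rot":[0,0,0]}

```text
t: 16.03
tool_pos: [533.8, 82.7, 55.9]
tool_rot: [0.985, 0.175, 0.0, 0.0]
wrist_force: [-0.0, -0.3, 0.7]
width: -0.2
grasp_force: 0.1
```

```bash
python3 - <<'E'
from h import *
np.set_printoptions(precision=1,suppress=True)
look("6")
a=cv2.imread("pics/wrist6.png")[200:400,0:170];b=cv2.imread("pics/top6.png")[150:250,200:300];
cv2.imwrite("pics/c7.png",np.hstack([cv2.resize(a,(425,500),interpolation=2),cv2.resize(b,(370,500),interpolation=2)]))
E
```

```text
16.0333 [533.8  82.7  55.9] [-0.  -0.3  0.7]
wrist pin 0.97 [ 86.1 309.8] [444.9 191. ] 91.5177310407865 124.28129083934328
wrist notch 0.77 [ 85.  310.4] [450.8 188.6] 86.18124851314103 121.9182579340337
top pin 0.86 [225.4 228.4] [440.  187.4] 91.45470262857408 128.0383660308192
top notch 0.58 [222.7 224. ] [452.2 194. ] 90.21057288682628 119.34071932545098
top finger_well 0.67 [264.9 197.8] [523.   73.7] 49.441035426489194 -57.43466038446952
side notch 0.97 [222.  256.4] [438.2 186.6] 91.90737185525454 129.26271580214149
side finger_well 0.59 [250.  206.4] [520.3  71.8] 49.687057500897474 -61.24931869654553
```

View pics/c7.png

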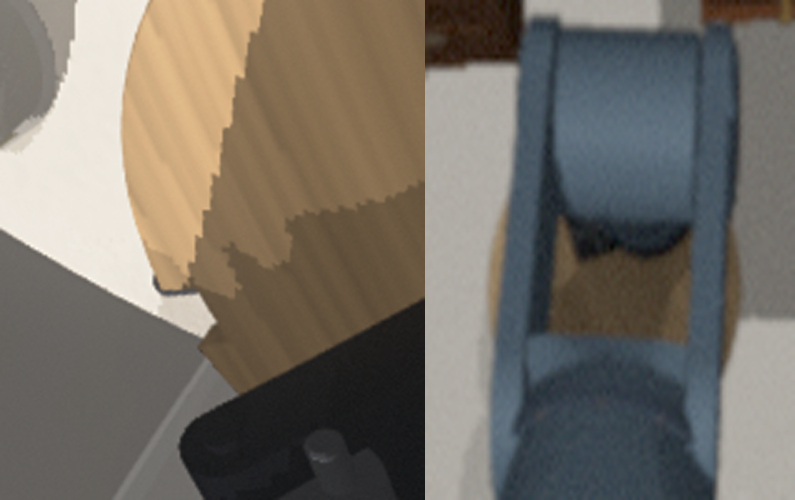

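move_arm:
  steps:
    - {"linear":[-0.02,0.01,0],"delta_rot":[0,0,0]}
    - {"linear":[-0.02,0.01,-0.01],"delta_rot":[0,0,0]}
    - {"linear":[-0.02,0.01,-0.15],"delta_rot":[0,0,0]}
    - {"linear":[-0.02,0.01,-0.3],"delta_rot":[0,0,0]}
    - {"linear":[-0.14,-0.14,-0.4],"delta_rot":[0,0,0]}
    - {"linear":[-0.25,-0.27,-0.4],"delta_rot":[0,0,0]}
    - {"linear":[-0.36,-0.4,-0.4],"delta_rot":[0,0,0]}
    - {"linear":[-0.48,-0.52,-0.4],"delta_rot":[0,0,0]}
    - {"linear":[-0.61,-0.635,-0.4],"delta_rot":[0,0,0]}
    - {"linear":[-0.61,-0.635,-0.4],"delta_rot":[0,0,0]}
    - {"linear":[-0.61,-0.635,-0.4],"delta_rot":[0,0,0]}

```text
t: 17.55
tool_pos: [374.0, 160.4, 136.1]
tool_rot: [0.984, 0.176, 0.0, 0.0]
wrist_force: [0.9, 0.3, 0.1]
width: 0.1
grasp_force: 0.0
```

```bash
python3 - <<'E'
from h import *
np.set_printoptions(precision=1,suppress=True)
look("8")
p=env.camera("wrist")
W=np.array(p["world_to_cam"]);K=np.array(p["mtx"])
print(-W[:3,:3].T@W[:3,3])
E
```

```text
17.55 [374.  160.4 136.1] [0.9 0.3 0.1]
wrist pin 0.92 [272.5 105.3] [445.8 191. ] 90.99588842610022 123.81065918903973
wrist notch 0.76 [273.  106.3] [445.4 190.4] 90.67913138068661 124.21241046328575
wrist finger_well 0.77 [449.6  73.1] [522.2  77. ] 46.24543204027913 -56.089629378601174
top pin 0.93 [225.6 227.3] [443.1 186.8] 89.09113159991726 126.71518078524102
top notch 0.56 [221.5 226.6] [445.  197.5] 96.89508999169817 122.0570519076837
top finger_well 0.75 [265.6 198.2] [521.8  71.8] 50.48340927631013 -59.76663281198723
side pin 0.6 [219.3 255.2] [447.9 188.1] 87.38730026052816 123.67280928642619
side notch 0.96 [220.1 253.7] [446.1 186.6] 87.19498437940682 125.21734403457087
[454.2 188.4 301.8]
```

View pics/wrist8.png

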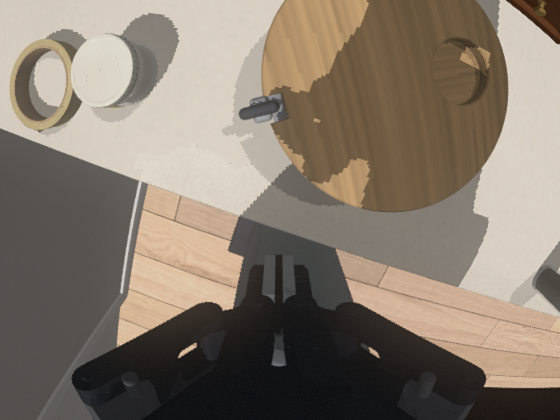

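move_arm:
  steps:
    - {"linear":[0.12,0.1,0],"delta_rot":[0,0,0]}
    - {"linear":[0.24,0.2,0],"delta_rot":[0,0,0]}
    - {"linear":[0.37,0.31,0],"delta_rot":[0,0,0]}
    - {"linear":[0.496,0.419,0],"delta_rot":[0,0,0]}
    - {"linear":[0.496,0.419,0.12],"delta_rot":[0,0,0]}
    - {"linear":[0.496,0.419,0.22],"delta_rot":[0,0,0]}
    - {"linear":[0.496,0.419,0.3],"delta_rot":[0,0,0]}
    - {"linear":[0.496,0.419,0.32],"delta_rot":[0,0,0]}
    - {"linear":[0.496,0.419,0.33],"delta_rot":[0,0,0]}
    - {"linear":[0.496,0.419,0.33],"delta_rot":[0,0,0]}

```text
t: 19.03
tool_pos: [497.2, 115.3, 70.1]
tool_rot: [0.985, 0.175, -0.0, -0.0]
wrist_force: [0.2, -0.3, 0.6]
width: -0.1
grasp_force: 0.0
```

move_arm:
  steps:
    - {"linear":[0,0,0.01],"delta_rot":[0,0,0]}
    - {"linear":[0,0,0.02],"delta_rot":[0,0,0]}
    - {"linear":[0,0,0.03],"delta_rot":[0,0,0]}
    - {"linear":[0,0,0.04],"delta_rot":[0,0,0]}
    - {"linear":[0,0,0.045],"delta_rot":[0,0,0]}
    - {"linear":[0,0,0.05],"delta_rot":[0,0,0]}
    - {"linear":[0,0,0.055],"delta_rot":[0,0,0]}
    - {"linear":[0,0,0.055],"delta_rot":[0,0,0]}

```text
t: 19.7
tool_pos: [497.4, 115.3, 59.5]
tool_rot: [0.985, 0.175, 0.0, 0.0]
wrist_force: [-1.0, 0.3, 4.4]
width: 0.2
grasp_force: 2.1
```

move_arm:
  steps:
    - {"linear":[0,0,0.005],"delta_rot":[0,0,0]}
    - {"linear":[0,0,0.01],"delta_rot":[0,0,0]}
    - {"linear":[0,0,0.015],"delta_rot":[0,0,0]}
    - {"linear":[0,0,0.015],"delta_rot":[0,0,0]}

```text
t: 20.03
tool_pos: [497.3, 115.3, 56.4]
tool_rot: [0.985, 0.175, 0.0, 0.0]
wrist_force: [-1.7, -1.3, 5.2]
width: -0.0
grasp_force: 2.2
```

Past the pin height with seal-level force: the notch is over the pin. Continue.

move_arm:
  steps:
    - {"linear":[0,0,0.005],"delta_rot":[0,0,0]}
    - {"linear":[0,0,0.01],"delta_rot":[0,0,0]}
    - {"linear":[0,0,0.015],"delta_rot":[0,0,0]}
    - {"linear":[0,0,0.02],"delta_rot":[0,0,0]}
    - {"linear":[0,0,0.025],"delta_rot":[0,0,0]}
    - {"linear":[0,0,0.03],"delta_rot":[0,0,0]}
    - {"linear":[0,0,0.03],"delta_rot":[0,0,0]}

```text
t: 20.62
tool_pos: [497.4, 115.3, 51.5]
tool_rot: [0.985, 0.175, 0.0, 0.0]
wrist_force: [-6.4, -0.3, 16.0]
width: -0.0
grasp_force: 7.6
```

move_arm:
  steps:
    - {"linear":[0,0,-0.05],"delta_rot":[0,0,0]}
    - {"linear":[0,0,-0.2],"delta_rot":[0,0,0]}
    - {"linear":[0,0,-0.4],"delta_rot":[0,0,0]}
    - {"linear":[-0.15,-0.05,-0.55],"delta_rot":[0,0,0]}
    - {"linear":[-0.3,-0.1,-0.6],"delta_rot":[0,0,0]}
    - {"linear":[-0.45,-0.15,-0.6],"delta_rot":[0,0,0]}
    - {"linear":[-0.5,-0.16,-0.6],"delta_rot":[0,0,0]}
    - {"linear":[-0.5,-0.16,-0.6],"delta_rot":[0,0,0]}
    - {"linear":[-0.5,-0.16,-0.6],"delta_rot":[0,0,0]}

```text
t: 21.37
tool_pos: [392.6, 110.9, 170.5]
tool_rot: [0.985, 0.174, 0.001, 0.0]
wrist_force: [-0.4, 0.2, 0.5]
width: 0.2
grasp_force: 0.0
```

```bash
python3 - <<'E'
from h import *
np.set_printoptions(precision=1,suppress=True)
s=env.sense();print(s["t"],s["tool_pos"],s["wrist_force"])
p=env.camera("wrist")
for n,z in dict(pin=66.5,notch=63,finger_well=63).items():
  for r in env.landmark_of(n,p)[:1]: print(n,r["conf"],wonz(p,r["at"],z))
for r in env.trace("lid",p)[:1]:
  c=max(cv2.findContours(r["mask"].astype(np.uint8),0,1)[0],key=len)[:,0]
  for z in (75,85):
    q=np.array([wonz(p,u,z) for u in c],np.float32); print(z,cv2.fitEllipse(cv2.convexHull(q)))
E
```

```text
21.3667 [392.6 110.9 170.5] [-0.4  0.2  0.5]
pin 0.67 [445.7 191.9]
notch 0.67 [445.8 189.4]
finger_well 0.89 [524.5  75.3]
75 ((496.00335693359375, 115.14325714111328), (190.49456787109375, 192.1709442138672), 26.93056869506836)
85 ((495.0543518066406, 116.07789611816406), (183.2148895263672, 184.82720947265625), 26.93079948425293)
```

The lid's outline fits a 192 mm circle at 75 mm height, so it is home. The notch is at the pin.

```bash
python3 -c "
from station import env
print(env.job_done())"
```

```text
the job is handed in; nothing more can be done
None
```

The lid is turned with its notch about 3 mm from the pin and pressed fully home (top measured at about 75 mm), the arm is clear, and the job is handed in; the first sweep passed over the lid without touching it because the fingertips sit about 23 mm above the reported TCP, which I found by touching the bare worktop (about 36 N wrist force).

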